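# Comb loose fixator rods into the grooves of their tray

## Task

Take the wire rake from its mat and comb it through the rod tray from the free strip behind the rods right to the far end of the grooves, its feet riding all the way on the rack with a light, steady pressure of about 5 N, until all five loose rods lie down in grooves of their own. Touch the rods only with the rake, leave everything else where it is, and finally stand the rake back upright in the middle of its mat and let go.

Things in the scene. Friction and masses are not known exactly. Their poses are not given: they have to be found in the camera images.
- tray: Fixed open steel tray, 134 (x) x 232 (y) x 46 (z) mm, walls 2.5 mm; origin mid-underside. In it a grey nylon-coated rack, 126 x 223 mm, fixed sideways, floats on soft cushions: it sinks 1 mm per 3.5 N at its middle and per 1.3 N near its y ends, where it rocks. Its top is 23 to 37 mm above the tray's origin, up to 3 degrees aslope in y, differing each time: feel for it. Over 9 N marks it.
- tray_apron (a point): Point 30 mm above the tray's origin height, at tray y = -95 mm: the middle of the strip of flat apron (tray y = -110 to -80 mm) that is free of rods at the start. The rack is flat, with no grooves, from tray y = -111.5 to -1.5 mm.
- tray_groove (a point): Point 30 mm above the tray's origin height, at tray y = 2.5 mm, over the middle of the first of eight grooves that run along the tray's x, at 14 mm pitch towards +y (the last at y = 100.5 mm). Each groove is 8 mm wide, 6.5 mm deep, between round ribs 6 mm thick whose crests are level with the apron. Beyond the last groove is a 7 mm flat edge.
- rake: Wire rake, about 0.2 kg, standing on the mat; origin mid-row at the underside of its feet; z up. Five U-shaped tines of 6 mm wire in a row along x, 22 mm apart (row 94 mm); each foot is 24 mm long in y, round-ended, so it bridges the grooves. Drawn along the tray's y with its row along the tray's x, it pushes rods ahead until they drop in. Same both ways round.
- rake_grip (a point): Middle of the rake's upright black grip block, 80 mm above its feet; the block is 44 (x) x 20 (y) mm, from 51 to 103 mm above the feet, to be gripped across its 20 mm (y). Under it is the cross bar, 104 (x) x 26 (y) mm, 39 to 51 mm above the feet.
- mat: Fixed thin silicone mat, 150 (x) x 110 (y) x 3 mm, on the table to one side of the tray, on either side; the rake's place. Origin at the middle of its underside; its top is 3 mm above.
- rod1: Loose polished steel rod 6 mm thick, 120 mm long with round ends, 27 g, one of five alike, lying askew on the tray's rack; origin at its middle, x along the rod. Low friction. In a groove its middle is 3.5 mm below the rib crests; lying on the crests or the apron it is 3 mm above.
- rod2: Loose rod, like rod1.
- rod3: Loose rod, like rod1.
- rod4: Loose rod, like rod1.
- rod5: Loose rod, like rod1.
- bowl: Bystander: steel bowl, 100 mm across, 45 mm tall; loose.
- clamp1: Bystander: rod clamp, steel block 26 x 22 x 34 mm with a bolt; loose.
- clamp2: Bystander: second rod clamp, the same; loose.
- wrench: Bystander: T-handled socket wrench, lying, 80 x 130 mm, 12 mm thick; loose.
- bar: Bystander: a single dark bar 11 mm thick, 231 mm long, lying beyond the tray; it does not belong in the tray; loose.
- forceps: Bystander: dressing forceps, 146 mm long, lying; loose.
- bottle: Bystander: brown bottle 56 mm across, 110 mm tall; loose.
- meter: Bystander: hand-held tester, yellow and black, 85 x 170 x 49 mm, lying on its back; loose.

How it is judged:
By the outcome, as a careful person would: the job done as asked, in the order asked, and still so for the second after the job is handed in, with the robot touching nothing.
It also fails if it takes over 64 s, if anything falls off the work surface, if the arm or the gripper's body presses on something with over 40 N, if the wrist force passes 120 N, or if a joint passes its speed limit or range.

## Robot

A 6-joint arm with a two-finger parallel gripper is mounted at the origin on the work surface. World frame = base frame: x ahead of the robot, y to its left, z up, the work surface at z = 0. Lengths are in m, angles in rad, forces in N, time in s.
With the tool pointing down it reaches from about 0.275 to 0.825 m from the base axis. Payload 4.9 kg.
Tool frame: the origin (TCP) lies midway between the tips of the shut fingers; the grasp point (between the pads) lies 19 mm behind it (bot.grip_depth is the distance from the TCP to the grasp point, in m); y points along the fingers, x is the direction in which the jaws open and shut, and the axes are right-handed (so a half turn about y gives the same grasp; the last joint's range is limited). The gripper opens to 85 mm and grips with 20 to 120 N. Pads are 22 mm wide; open, the fingers measure 114 mm over their backs; the gripper's body (76 mm by 85 mm) begins 54 mm behind the grasp point. The pads swing forward as they close: fully open they stand 13 mm farther back than shut.
Start: joints at [1.173, 0.326, -0.193, 1.052, 0, 1.437], TCP at [0.143, 0.531, 0.231] pointing down, gripper open.
Joint ranges: [-2.65, 2.65], [-0.97, 1.79], [-1.3, 1.35], [-1.93, 2.1], [-1.47, 1.37], [-3.14, 3.14]. Speed limits (rad/s): [2.57, 2.57, 3.14, 3.14, 3.14, 3.14].

## Interface

Orientations are given as a unit quaternion [w, x, y, z].
In Python, from cell import bot gives the robot as it stands. Calls block until the motion is done:
- bot.move_pose(position, orientation): joint-space move of the TCP to a pose.
- bot.move_linear(position, speed=0.15, rotation=None, until_force=None): straight line of the TCP; rotation=None keeps the orientation; speed is the mean speed in m/s. With until_force (N) it stops when the force on the tool has changed by that much, and returns True; else False.
- bot.goto_joints(angles): joint-space move.
- bot.set_gripper(opening, grasp_force=None): opening from 0.0 (shut) to 1.0 (fully open); grasp_force is the grip in N (None keeps the last); returns when the fingers have stopped.
- bot.wait(seconds).
- bot.solve_ik(position, orientation): joint angles nearest the present ones, or None.
- bot.camera(name): name is "side" or "top" or "wrist"; returns the picture (384x512x3 uint8, red, green, blue); there is no depth.
- bot.calibration(name): a dict with "mtx" (3x3 intrinsics, pixels), "k1" (the pictures are not rectified: a ray, as slopes to the right and down, at radius r is drawn at 1 + k1 r^2 times it, then the intrinsics apply), "extrinsics" (4x4, takes a point from world to camera coordinates); the wrist camera has in their place "hand_eye" (4x4, takes a point from camera to tool coordinates, whose origin is the TCP and whose axes are the tool frame's). Camera axes: x right, y down, z forward; pixel columns grow to the right and rows downward; lengths in m; the calibration is good to about 2 mm. A picture is of the moment at which its call begins: read the wrist's pose just before it. calibration takes no time and is no camera call.
A pose or a line that the arm cannot do raises bot.PlanningError and nothing moves.
- bot.close_job(): hands the job in, once; it reports no verdict.
Trained networks look in the newest picture that a camera, given by its name, has taken for a name from the list of things; names that differ only in an ending like _2 or _b are one class to them, and where a whole thing is asked for, a point or a joint stands for the part that bears it (a point fixed in the world has none). Each returns a list of dicts, best first, with "confidence" (0 to 1); they miss things now and then, are a little off and sometimes report something else, mostly with a low value. They report only what shows in the picture. A call takes as long as a camera call.
- bot.search_frame(camera, thing): "bbox" ([left, top, width, height] in pixels, round what is visible of it).
Readings, each from a call of its own:
- bot.read_clock(): time.
- bot.read_joint_positions(): joint angles.
- bot.read_joint_vel(): joint speeds.
- bot.read_joint_efforts(): joint torques, N m.
- bot.read_position(): TCP position.
- bot.read_tool_rot(): TCP orientation.
- bot.read_ft_force(): force on the tool from outside, world axes, zero at the start.
- bot.read_moment(): the same for the moment, N m.
- bot.read_gripper_width(): opening from 0.0 (shut) to 1.0 (fully open).
Only numpy, scipy, OpenCV 4.12 (cv2) and the standard library are available. Lean on these libraries where they do the work, as an engineer would, in place of code of your own. Each camera call takes 0.05 s, during which the arm holds its last target.

## Working session

There is one attempt and no reset: what is moved stays moved. The work goes in short steps, each a Python script; the robot and the scene stay as the last script left them, time stands still between calls to the robot, and variables do not carry over. Pictures are saved under pics/ and viewed, and the job is handed in when it is done.

```bash
mkdir -p pics; ls
python3 - <<'E'
from cell import bot
import cv2
for c in ["side","top","wrist"]:
    im=bot.camera(c); cv2.imwrite(f"pics/{c}0.png",im[:,:,::-1])
    print(c,bot.calibration(c))
    for t in ["tray","rake","rake_grip","mat","rod1","bowl","bottle"]:
        print(t,[(d["confidence"],d["bbox"]) for d in bot.search_frame(c,t)][:6])
print(bot.read_clock(),bot.read_position(),bot.read_tool_rot(),bot.read_ft_force(),bot.grip_depth)
E
```

```text
pics
side {'mtx': array([[448.82418924,   0.        , 251.96697688],
       [  0.        , 448.82418924, 191.8746587 ],
       [  0.        ,   0.        ,   1.        ]]), 'k1': -0.006132071848832077, 'extrinsics': array([[-0.86521508, -0.50138988, -0.00332404,  0.45789194],
       [-0.25576029,  0.44703125, -0.85717544,  0.25257167],
       [ 0.43126505, -0.74079096, -0.5150138 ,  0.74595386],
       [ 0.        ,  0.        ,  0.        ,  1.        ]])}
tray [(0.73, [179.7, 189.8, 103.6, 84.1])]
rake [(0.88, [157.0, 278.0, 54.5, 72.2])]
rake_grip [(0.71, [161.6, 278.2, 50.6, 72.0])]
mat [(0.96, [131.7, 308.7, 106.0, 72.6])]
rod1 [(0.49, [233.2, 206.0, 42.7, 10.6]), (0.45, [80.0, 233.2, 31.2, 57.8]), (0.41, [211.5, 222.0, 27.4, 30.0]), (0.4, [227.3, 207.5, 34.7, 18.2]), (0.29, [134.4, 311.1, 105.8, 71.1])]
bowl [(0.58, [180.6, 188.8, 105.4, 87.6])]
bottle [(0.66, [78.5, 234.7, 29.7, 53.7])]
top {'mtx': array([[351.63671999,   0.        , 253.24678834],
       [  0.        , 351.63671999, 191.51319704],
       [  0.        ,   0.        ,   1.        ]]), 'k1': -0.10652880373204618
[... 818 characters left out ...]
  , 251.07705582],
       [  0.        , 298.58984073, 194.20508936],
       [  0.        ,   0.        ,   1.        ]]), 'k1': -0.07528703217854534, 'hand_eye': array([[ 9.99998908e-01, -9.61909702e-04, -1.12189466e-03,
         1.08607368e-03],
       [ 8.25873061e-04, -2.65792079e-01,  9.64030025e-01,
        -1.42087842e-01],
       [-1.22550055e-03, -9.64029899e-01, -2.65790994e-01,
         6.79689435e-02],
       [ 0.00000000e+00,  0.00000000e+00,  0.00000000e+00,
         1.00000000e+00]])}
tray []
rake []
rake_grip []
mat []
rod1 []
bowl []
bottle []
1.2 [0.14340714 0.53099076 0.23127763] [-0.56140831  0.56142103  0.42990129 -0.42989768] [-0.19634636  0.55890272 -1.22090454] 0.0187
```

Run:
```python
import cv2
a=cv2.imread("pics/top0.png"); cv2.imwrite("pics/top0b.png",cv2.resize(a[80:300,60:300],None,fx=3,fy=2.7))
```

```text
(no output)
```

View pics/top0.png

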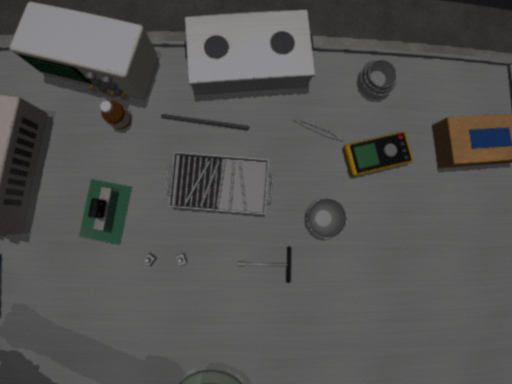

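View pics/side0.png

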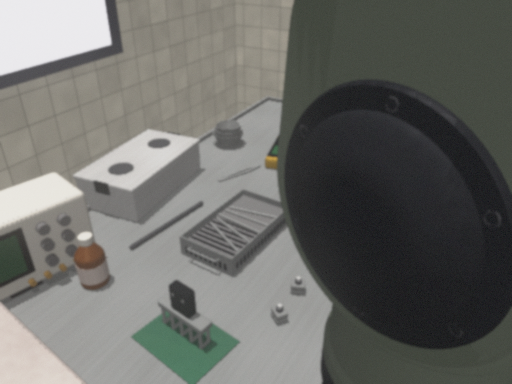

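View pics/wrist0.png

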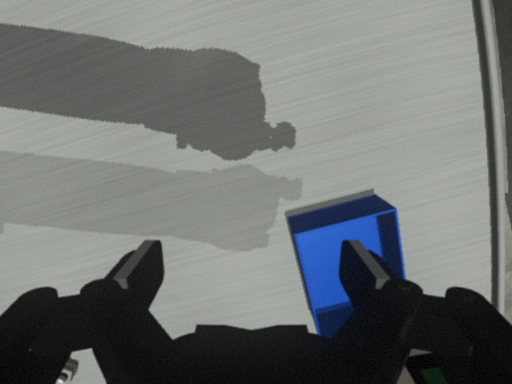

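View pics/top0b.png

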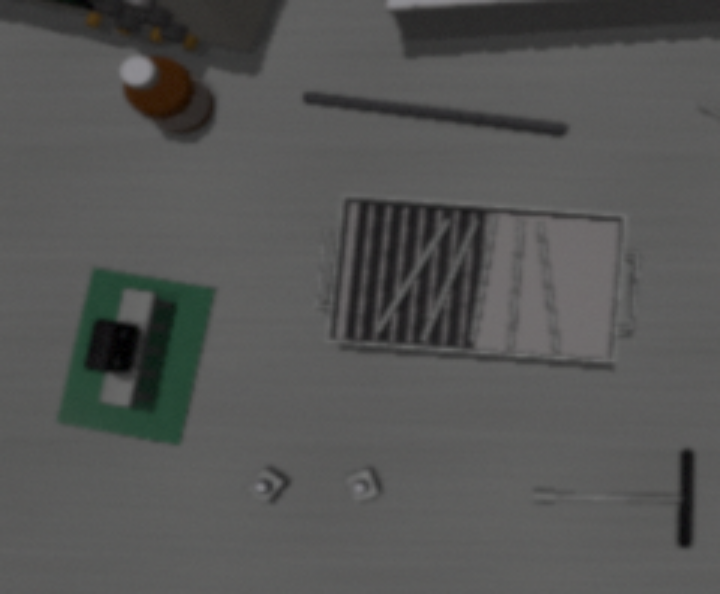

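The top picture shows the tray (rim corners about px (176,154), (268,160), (264,215), (171,208)). The grooves are on the left (world +y) and the apron on the right. The mat and rake are around (105,211). Next I'll get coarse poses, then refine them with the wrist camera.

```bash
cat > h.py <<'E'
import numpy as np, cv2
from scipy.spatial.transform import Rotation as Rn
from cell import bot
def q2R(q): return Rn.from_quat([q[1],q[2],q[3],q[0]]).as_matrix()
def R2q(R):
    x=Rn.from_matrix(R).as_quat(); return [float(x[3]),float(x[0]),float(x[1]),float(x[2])]
def cam_pose(name,pq=None):
    c=bot.calibration(name)
    if "extrinsics" in c: return c,np.array(c["extrinsics"])
    p,R=pq
    T=np.eye(4);T[:3,:3]=R;T[:3,3]=p
    return c,np.linalg.inv(T@np.array(c["hand_eye"]))
def pix2w(name,uv,z,pq=None):
    c,E=cam_pose(name,pq)
    n=cv2.undistortPoints(np.array(uv,float).reshape(-1,1,2),c["mtx"],np.array([c["k1"],0,0,0])).reshape(-1,2)
    d=np.c_[n,np.ones(len(n))]@E[:3,:3]; o=-E[:3,:3].T@E[:3,3]
    z=np.broadcast_to(z,(len(n),))
    return o+d*((z-o[2])/d[:,2])[:,None]
def w2pix(name,P,pq=None):
    c,E=cam_pose(name,pq)
    return cv2.projectPoints(np.array(P,float).reshape(-1,1,3),cv2.Rodrigues(E[:3,:3])[0],E[:3,3],c["mtx"],np.array([c["k1"],0,0,0]))[0].reshape(-1,2)
def Rdown(a): # jaws (tool x) at yaw a, tool y down
    c,s=np.cos(a),np.sin(a)
    return np.array([[c,0,-s],[s,0,c],[0,-1,0]],float)
E
python3 - <<'E'
from h import *
f=lambda L:[(x/3+60,y/2.7+80) for x,y in L]
P=pix2w("top",f([(347,199),(625,216),(613,365),(333,345)]),0.046); print(P.round(3),P.mean(0)) 
d=[np.linalg.norm(P[i]-P[(i+1)%4]) for i in range(4)];print(d)
M=pix2w("top",f([(95,268),(215,288),(180,443),(59,421)]),0.003); print(M.round(3),M.mean(0),[np.linalg.norm(M[i]-M[(i+1)%4]) for i in range(4)])
G=pix2w("top",f([(112,346)]),0.106);print(G)
print(bot.read_clock())
E
```

```text
[[ 0.642  0.093  0.046]
 [ 0.631 -0.133  0.046]
 [ 0.497 -0.124  0.046]
 [ 0.511  0.1    0.046]] [ 0.57039082 -0.01601081  0.046     ]
[np.float64(0.22601520280070192), np.float64(0.13449100661792168), np.float64(0.2247711845157208), np.float64(0.1317310452713966)]
[[0.581 0.317 0.003]
 [0.564 0.211 0.003]
 [0.418 0.236 0.003]
 [0.436 0.342 0.003]] [0.49990601 0.27623402 0.003     ] [np.float64(0.10706451268291767), np.float64(0.14770741171630458), np.float64(0.10745965152178624), np.float64(0.14739112318613645)]
[[0.5048377  0.25519016 0.106     ]]
1.2
```

Run:
```python
from h import *
R=q2R(bot.read_tool_rot()); print("yaw now",np.arctan2(R[1,0],R[0,0]))
# options
for nm,c,yw in [("tray",np.array([.57,-.016]),-.055),("mat",np.array([.505,.265]),-.17)]:
  for s in (1,-1):
    a=s*np.pi/2+yw; z=Rdown(a)[:2,2]
    p=c-0.068*z
    for q in ([*p,.18],[*c,.10],[*c,.2]): print(nm,s,np.round(q,3),np.round(bot.solve_ik(q,R2q(Rdown(a))),2) if bot.solve_ik(q,R2q(Rdown(a))) is not None else None)
```

```text
yaw now 1.3070017527288837
tray 1 [ 0.638 -0.02   0.18 ] [-0.15  0.52 -0.02  1.03  0.   -0.09]
tray 1 [ 0.57  -0.016  0.1  ] [-0.16  0.48 -0.32  0.77  0.   -0.1 ]
tray 1 [ 0.57  -0.016  0.2  ] [-0.16  0.39 -0.19  1.    0.   -0.1 ]
tray -1 [ 0.502 -0.012  0.18 ] [-0.17  0.28 -0.4   0.89  0.    3.03]
tray -1 [ 0.57  -0.016  0.1  ] [-0.16  0.48 -0.32  0.77  0.    3.04]
tray -1 [ 0.57  -0.016  0.2  ] [-0.16  0.39 -0.19  1.    0.    3.04]
mat 1 [0.572 0.253 0.18 ] [ 0.3   0.5  -0.06  1.01  0.    0.47]
mat 1 [0.505 0.265 0.1  ] [ 0.35  0.48 -0.32  0.77  0.    0.52]
mat 1 [0.505 0.265 0.2  ] [ 0.35  0.39 -0.19  1.    0.    0.52]
mat -1 [0.438 0.277 0.18 ] [ 0.42  0.31 -0.36  0.91  0.   -2.55]
mat -1 [0.505 0.265 0.1  ] [ 0.35  0.48 -0.32  0.77  0.   -2.62]
mat -1 [0.505 0.265 0.2  ] [ 0.35  0.39 -0.19  1.    0.   -2.62]
```

```bash
python3 - <<'E'
from h import *
import pickle
o={}
for nm,c,yw in [("tray",np.array([.57,-.016]),-.055),("mat",np.array([.50,.265]),-.17)]:
    a=np.pi/2+yw; z=Rdown(a)[:2,2]; p=c-0.068*z
    bot.move_pose([*p,.18],R2q(Rdown(a))); bot.wait(.15)
    pq=(np.array(bot.read_position()),q2R(bot.read_tool_rot()))
    im=bot.camera("wrist"); cv2.imwrite(f"pics/w_{nm}.png",im[:,:,::-1]); o[nm]=pq
    print(nm,pq[0],bot.read_clock())
    for t in (["tray","rod1"] if nm=="tray" else ["mat","rake","rake_grip"]):
        print(t,[(d["confidence"],d["bbox"]) for d in bot.search_frame("wrist",t)][:6])
pickle.dump(o,open("pq.pkl","wb")); print(bot.read_clock())
print([np.round(bot.read_ft_force(),2) for i in range(5)],bot.read_clock())
E
python3 -c "
import cv2
for n in ('tray','mat'):
    a=cv2.imread(f'pics/w_{n}.png'); cv2.imwrite(f'pics/w_{n}2.png',cv2.resize(a,(800,600),interpolation=cv2.INTER_CUBIC))"
```

```text
tray [ 0.63790252 -0.0189124   0.18013959] 4.025
tray [(0.93, [115.6, 35.7, 278.2, 155.5])]
rod1 [(0.91, [259.8, 48.2, 38.2, 123.1]), (0.76, [218.3, 47.1, 7.8, 128.4]), (0.63, [178.8, 45.8, 30.6, 126.9]), (0.62, [240.5, 48.0, 20.5, 130.4]), (0.57, [282.5, 54.4, 62.3, 115.6])]
mat [0.56779482 0.25208019 0.17995445] 5.4167
mat [(0.84, [209.2, 31.3, 108.1, 146.8]), (0.67, [51.2, 171.2, 15.2, 96.3]), (0.46, [0.0, 150.2, 131.4, 136.7]), (0.33, [1.6, 251.3, 9.3, 25.3])]
rake [(0.89, [240.1, 51.5, 31.1, 122.2])]
rake_grip [(0.63, [239.9, 54.8, 29.9, 118.1]), (0.5, [0.3, 145.2, 133.3, 146.1])]
5.5667
[array([ 0.07,  0.35, -0.06]), array([ 0.07,  0.35, -0.06]), array([ 0.07,  0.35, -0.06]), array([ 0.07,  0.35, -0.06]), array([ 0.07,  0.35, -0.06])] 5.5667
```

View pics/w_tray2.png

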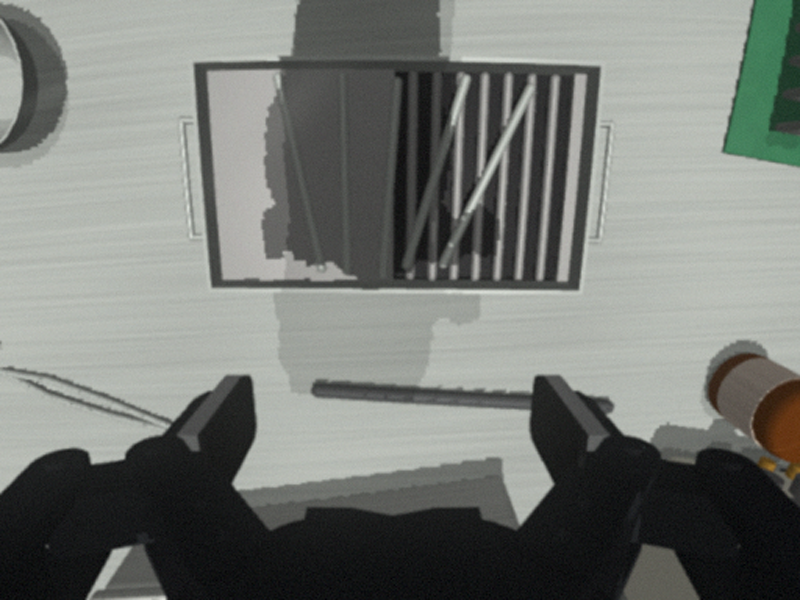

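View pics/w_mat2.png

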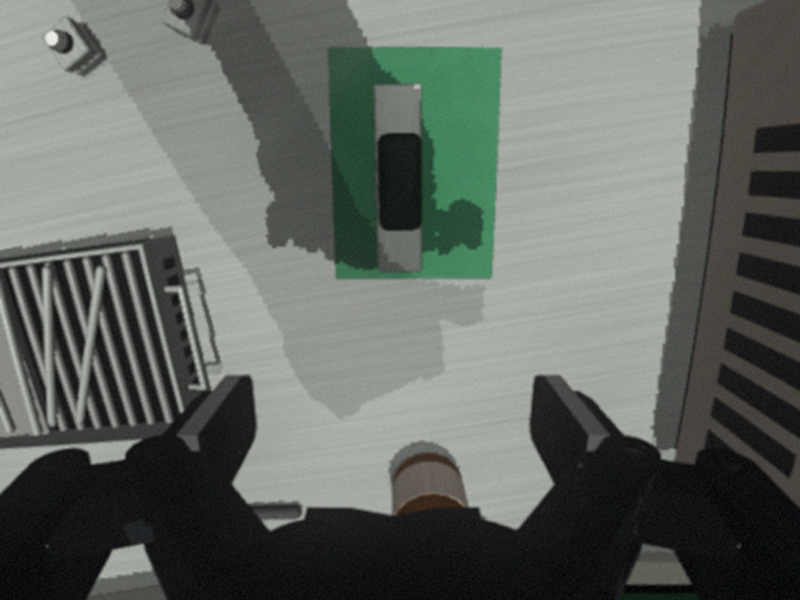

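The wrist tray view has the rim corners at about (195,63), (601,66), (581,290), (212,290) in 800x600 pixels. The grooves are on the right, and two rods lie askew over them. Three more rods lie on the apron, and the strip at the left is free. In the mat view the mat corners are about (329,48), (502,48), (492,279), (336,279), and the grip block is at (378..422, 134..231).

Run:
```python
from h import *
import pickle
o=pickle.load(open("pq.pkl","rb")); s=512/800
f=lambda L:(np.array(L,float)+.5)*s-.5
def rep(n,L,z,pq):
    P=pix2w("wrist",f(L),z,pq); e=[np.linalg.norm(P[i]-P[(i+1)%4])*1e3 for i in range(4)]
    d1=P[1]-P[0]+P[2]-P[3]; d2=P[0]-P[3]+P[1]-P[2]
    print(n,P.mean(0).round(4),np.round(e,1),"yaw(y edges) %.4f yaw(x) %.4f"%(np.arctan2(-d1[0],d1[1]),np.arctan2(-d2[1],-d2[0])))
    return P
rep("tray",[(195,63),(601,66),(581,290),(212,290)],.046,o["tray"])
rep("mat",[(329,48),(502,48),(492,279),(336,279)],.003,o["mat"])
rep("grip",[(378,133),(421,133),(421,231),(379,231)],.106,o["mat"])
rep("bar",[(375,85),(421,85),(421,271),(377,271)],.054,o["mat"])
# top camera cross check rim
im=cv2.imread("pics/w_tray.png")
```

```text
tray [ 0.5731 -0.0117  0.046 ] [225.7 128.5 227.5 129.9] yaw(y edges) -0.0580 yaw(x) -0.0603
mat [0.499  0.2799 0.003 ] [109.2 149.6 109.4 149.2] yaw(y edges) -0.1712 yaw(x) -0.1698
grip [0.5048 0.2673 0.106 ] [18.9 43.2 19.4 43.2] yaw(y edges) -0.1729 yaw(x) -0.1648
bar [0.5048 0.2673 0.054 ] [ 24.7 101.8  25.7 101.7] yaw(y edges) -0.1730 yaw(x) -0.1651
```

Run:
```python
from h import *
import pickle
o=pickle.load(open("pq.pkl","rb"))
def draw(img,name,pq,k,off):
    big=cv2.resize(img,None,fx=k,fy=k,interpolation=cv2.INTER_CUBIC)
    def tr(pts,c,yw): 
        R=np.array([[np.cos(yw),-np.sin(yw),0],[np.sin(yw),np.cos(yw),0],[0,0,1]]); return np.array(pts)@R.T+c
    T=lambda pts: tr(pts,np.array([.5731,-.0117,0]),-.059)
    def pl(P,col,cl=True):
        q=((w2pix(name,P,pq)-off+.5)*k-.5); cv2.polylines(big,[np.round(q*16).astype(int)],cl,col,1,cv2.LINE_AA,4)
    for w,h in((.067,.116),(.0645,.1135)):
        pl(T([(-w,-h,.046),(w,-h,.046),(w,h,.046),(-w,h,.046)]),(0,0,255))
    for i in range(9):
        y=-.0045+.014*i; pl(T([(-.063,y,.03),(.063,y,.03)]),(0,255,0),False)
    return big
a=cv2.imread("pics/w_tray.png"); cv2.imwrite("pics/ov1.png",draw(a[20:220,110:410],"wrist",o["tray"],2.6,np.array([110,20])))
b=cv2.imread("pics/top0.png"); cv2.imwrite("pics/ov2.png",draw(b[140:230,160:280],"top",None,6,np.array([160,140])))
```

```text
(no output)
```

View pics/ov1.png

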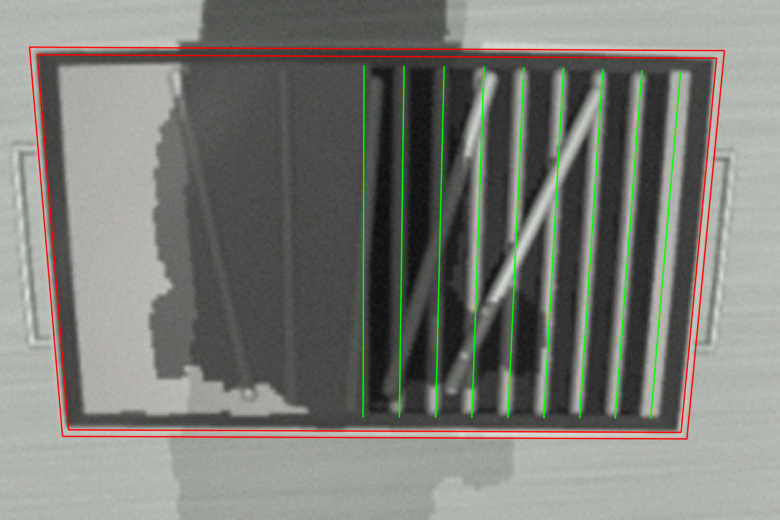

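View pics/ov2.png

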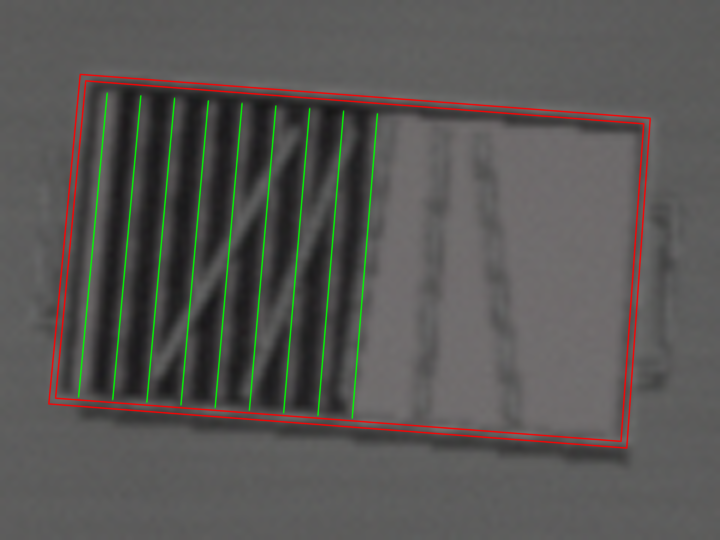

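Run:
```python
from h import *
a=np.pi/2-.170; q=R2q(Rdown(a)); c=[.5048,.2673]
bot.move_pose([*c,.15],q); print(bot.read_clock(),np.round(bot.read_ft_force(),2))
bot.move_linear([*c,.0645],speed=.1)
print(bot.read_clock(),bot.read_position(),np.round(bot.read_ft_force(),2))
bot.set_gripper(0.0,60); print(bot.read_clock(),bot.read_gripper_width(),bot.read_position(),np.round(bot.read_ft_force(),2))
bot.move_linear([*c,.10],speed=.08); bot.wait(.2)
for i in range(4): print(bot.read_position(),np.round(bot.read_ft_force(),2),np.round(bot.read_moment(),3),bot.read_gripper_width()); bot.wait(.05)
im=bot.camera("wrist"); cv2.imwrite("pics/g1.png",im[:,:,::-1]); im=bot.camera("side"); cv2.imwrite("pics/g1s.png",im[:,:,::-1])
print(bot.read_clock())
```

```text
5.95 [0.72 0.23 0.18]
6.9583 [0.50544963 0.26748753 0.06511842] [0.83 0.06 0.02]
7.5667 0.22748908598919942 [0.50488409 0.26742205 0.06473953] [-0.99  0.76  2.26]
[0.50427427 0.26708701 0.09934829] [ 0.78 -0.01 -2.2 ] [ 0.007  0.014 -0.01 ] 0.22775488208063613
[0.50436208 0.26712603 0.09940453] [ 0.03  0.04 -2.8 ] [-0.037  0.054  0.056] 0.2268155130928153
[0.50446836 0.26717237 0.09950622] [-0.42  1.03 -2.7 ] [-0.008 -0.02   0.037] 0.22405749903785255
[0.5045342  0.26718787 0.09960494] [ 0.15  0.08 -2.67] [-0.03   0.012  0.007] 0.2266380939584022
8.6583
```

View pics/g1.png

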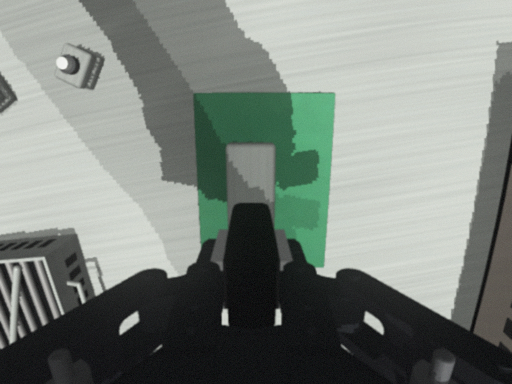

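View pics/g1s.png

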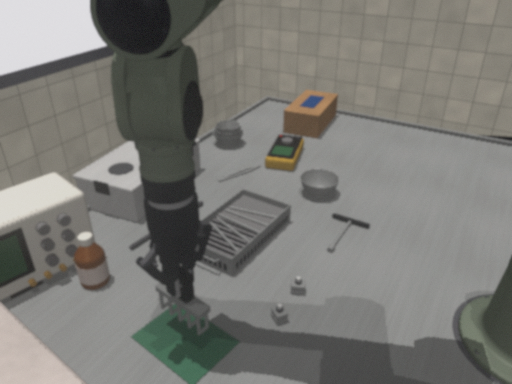

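The rake is held and hanging, with Fz dropped by about 2.5 N. Next I carry it over the apron strip, take the free-hanging force baseline and feel for the rack.

```bash
cat >> h.py <<'E'
TC=np.array([.5726,-.0125]); TY=-.059; LF=0.0618
A_T=np.pi/2+TY
ux=np.array([np.cos(TY),np.sin(TY),0]); uy=np.array([-np.sin(TY),np.cos(TY),0])
def tcp_for(y,z,phi=0.,x=0.):
    Rt=Rn.from_rotvec(ux*phi).as_matrix()
    foot=np.array([TC[0],TC[1],0])+uy*y+ux*x; foot[2]=z
    return foot+Rt@np.array([0,0,LF]), Rt@Rdown(A_T)
def foot_now():
    p=np.array(bot.read_position()); R=q2R(bot.read_tool_rot())
    f=p+R@np.array([0,LF,0]); d=f-np.array([TC[0],TC[1],0])
    return d@ux,d@uy,f[2]
def fz(n,dt=.02):
    L=[]
    for i in range(n): L.append(bot.read_ft_force()); bot.wait(dt)
    L=np.array(L); return L.mean(0),L.std(0)
E
python3 - <<'E'
from h import *
p0=np.array(bot.read_position())
bot.move_linear([p0[0],p0[1],.155],speed=.12)
p,R=tcp_for(-95,.085) if 0 else tcp_for(-.095,.09)
bot.move_pose(list(p),R2q(R)); print(bot.read_clock())
p,R=tcp_for(-.095,.055); bot.move_linear(list(p),speed=.06); bot.wait(.3)
m,s=fz(20); print("base",m.round(2),s.round(2),bot.read_clock(),foot_now())
p,R=tcp_for(-.095,.012)
r=bot.move_linear(list(p),speed=.015,until_force=2.2)
print(r,foot_now(),bot.read_clock()); m2,s2=fz(8); print((m2-m).round(2),s2.round(2),foot_now(),bot.read_clock(),bot.read_position())
np.save("base.npy",m)
E
```

```text
10.6833
base [-0.01  0.04 -2.25] [0.56 0.6  0.54] 12.05 (np.float64(-1.2443584907873874e-05), np.float64(-0.09500121822633381), np.float64(0.05502516919238765))
True (np.float64(-0.00022191260919857993), np.float64(-0.09500618207632244), np.float64(0.02862851759387948)) 13.7333
[ 0.98 -0.75  3.66] [0.52 0.5  0.42] (np.float64(-0.0002875089465551005), np.float64(-0.09497565643132334), np.float64(0.028638876594836382)) 13.8667 [ 0.56676022 -0.10730536  0.09043886]
```

```bash
cat > rake.py <<'E'
from h import *
import json,sys,os
yend=float(sys.argv[1]); step=float(sys.argv[2]); spd=float(sys.argv[3])
base=np.load("base.npy"); F0=5.0
c0=.286e-3; c1=.483e-3/.095**2; c=lambda y:c0+c1*y*y
if os.path.exists("st.json"):
    S=json.load(open("st.json")); x=np.array(S["x"]);P=np.array(S["P"]);bias=S["bias"];phi=S["phi"];yk=S["yk"];yc=S["yc"]
else:
    x=np.array([.02864+3.66*c(-.095),0.]);P=np.diag([.0005**2,.03**2]);bias=0.;phi=0.;yk=-.095;yc=-.095
t0=bot.read_clock(); k=0
log=[]
while yc<yend-1e-6:
    first=(k==0 and yc<=-.095+1e-9 and not os.path.exists("st.json"))
    yc=yc if first else min(yc+step,yend)
    h=x[0]+x[1]*(yc-yk); zt=h-F0*c(yc)
    des=np.clip(x[1]-F0*c1*yc,-.08,.08); phi+=np.clip(des-phi,-.003,.003)
    p,R=tcp_for(yc,zt+bias,phi)
    hit=bot.move_linear(list(p),speed=spd,rotation=R2q(R),until_force=4)
    L=[];
    for i in range(3): L.append(bot.read_ft_force()); bot.wait(.01)
    f=np.mean(L,0)-base; fx,fy,zz=foot_now()
    # kalman
    dy=fy-yk; A=np.array([[1,dy],[0,1]]); x=A@x; P=A@P@A.T+np.diag([(.06e-3)**2,(.0015)**2])
    m=zz+f[2]*c(fy); H=np.array([1.,0]); r=(.35*c(fy))**2+(.05e-3)**2
    K=P@H/(P[0,0]+r); inn=m-x[0]; x=x+K*inn; P=P-np.outer(K,H@P); yk=fy
    if not hit: bias+=.3*((zt+bias)-zz-bias)
    bias=float(np.clip(bias,-.003,.003))
    k+=1
    log.append((fy,zz,f[2]))
    if k%3==0 or hit or f[2]>7.5 or f[2]<2: print("y%.1f z%.2f F %s h%.2f s%.4f phi%.3f b%.2f t%.2f %s"%(fy*1e3,zz*1e3,f.round(1),x[0]*1e3,x[1],phi,bias*1e3,bot.read_clock(),"HIT" if hit else ""))
    if abs(f[1])>14 or f[2]>8.3: print("STOP");break
    if bot.read_clock()-t0>14: print("TIME");break
json.dump(dict(x=list(x),P=P.tolist(),bias=bias,phi=float(phi),yk=float(yk),yc=float(yc)),open("st.json","w"))
L=np.array(log);print("mean F",L[:,2].mean(),L[:,2].min(),L[:,2].max(),"t",bot.read_clock(),bot.read_gripper_width())
E
python3 rake.py -0.080 .003 .025
```

```text
y-88.8 z27.65 F [ 0.2 -1.2  4.9] h31.14 s-0.0100 phi0.009 b-0.05 t14.72 
y-79.7 z28.02 F [-0.2 -1.1  4.3] h30.98 s-0.0161 phi0.015 b-0.01 t15.60 
mean F 4.82035367576082 4.296596222980705 5.5482716502301095 t 15.6 0.2262730167808038
```

```bash
python3 rake.py -0.020 .003 .025
```

```text
y-70.7 z28.25 F [ 0.4 -1.5  5.6] h31.18 s0.0008 phi0.012 b-0.01 t16.49 
y-61.7 z28.74 F [-0.3 -1.4  4.9] h31.17 s0.0001 phi0.017 b0.02 t17.38 
y-52.7 z28.93 F [ 0.3 -0.9  5.2] h31.14 s-0.0010 phi0.012 b-0.01 t18.27 
y-43.7 z29.11 F [ 0.3 -1.2  5.2] h31.11 s-0.0014 phi0.010 b-0.01 t19.16 
y-34.7 z29.36 F [-0.4 -0.7  5. ] h31.10 s-0.0012 phi0.008 b-0.01 t20.05 
y-25.6 z29.43 F [ 0.2 -1.1  5.5] h31.11 s-0.0008 phi0.005 b-0.00 t20.95 
mean F 5.088271726597701 4.5283000896452315 5.637818710412596 t 21.5417 0.22295932841489102
```

Force is steady at about 5 N, with the rack almost level at 31.1 mm. A quick side picture now, before the grooves.

Run:
```python
from h import *
im=bot.camera("side"); c=im[160:300,150:320]; cv2.imwrite("pics/r1s.png",cv2.resize(c,None,fx=4,fy=4,interpolation=cv2.INTER_CUBIC)[:,:,::-1])
```

```text
(no output)
```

View pics/r1s.png

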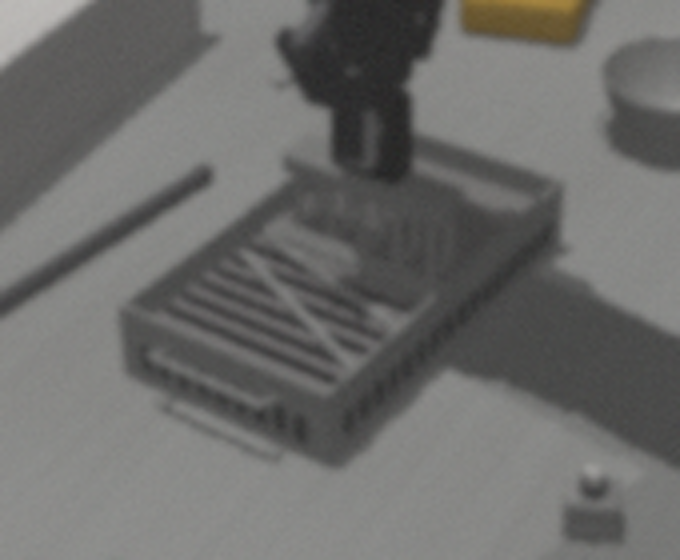

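The rake is in the tray with rods gathered ahead of it, and the bystanders are undisturbed. Continuing.

```bash
python3 rake.py 0.043 .003 .025
```

```text
y-10.6 z29.67 F [ 0.5 -1.1  5. ] h31.13 s-0.0000 phi0.003 b0.01 t22.48 
y-1.7 z29.56 F [ 0.5 -0.5  5. ] h31.00 s-0.0027 phi-0.002 b0.01 t23.38 
y7.4 z29.49 F [ 0.3 -0.6  3.8] h30.78 s-0.0071 phi-0.006 b0.02 t24.27 
y16.3 z29.31 F [-0.4 -0.6  5.1] h30.81 s-0.0051 phi-0.010 b0.01 t25.17 
y25.4 z29.05 F [-0.1 -0.7  5.2] h30.68 s-0.0068 phi-0.014 b0.01 t26.07 
y34.4 z28.90 F [-0.1 -0.1  4.8] h30.63 s-0.0066 phi-0.015 b0.02 t26.95 
y43.3 z28.62 F [ 0.4 -1.   5. ] h30.53 s-0.0075 phi-0.019 b-0.01 t27.85 
mean F 4.867873950052071 3.8090002603011106 5.5366656341943035 t 27.85 0.22838860154816587
```

```bash
python3 rake.py 0.097 .003 .025
python3 - <<'E'
from h import *
im=bot.camera("side"); c=im[160:300,150:320]; cv2.imwrite("pics/r2s.png",cv2.resize(c,None,fx=4,fy=4,interpolation=cv2.INTER_CUBIC)[:,:,::-1])
E
```

```text
y52.3 z28.23 F [-0.1  0.1  4.7] h30.33 s-0.0102 phi-0.023 b0.00 t28.75 
y61.4 z27.85 F [0.4 0.1 5. ] h30.30 s-0.0090 phi-0.025 b0.01 t29.63 
y70.3 z27.53 F [ 0.1 -1.1  5.2] h30.28 s-0.0078 phi-0.027 b-0.00 t30.52 
y79.4 z27.15 F [-0.2 -0.3  4.9] h30.23 s-0.0076 phi-0.029 b0.02 t31.41 
y88.3 z26.71 F [ 0.4 -0.3  4.7] h30.15 s-0.0079 phi-0.031 b0.01 t32.30 
y97.2 z25.95 F [-0.2 -0.6  4.9] h29.88 s-0.0115 phi-0.037 b0.01 t33.20 
mean F 4.9157069055554095 4.253054325678493 5.652980481490076 t 33.2 0.22227460438180313
```

View pics/r2s.png

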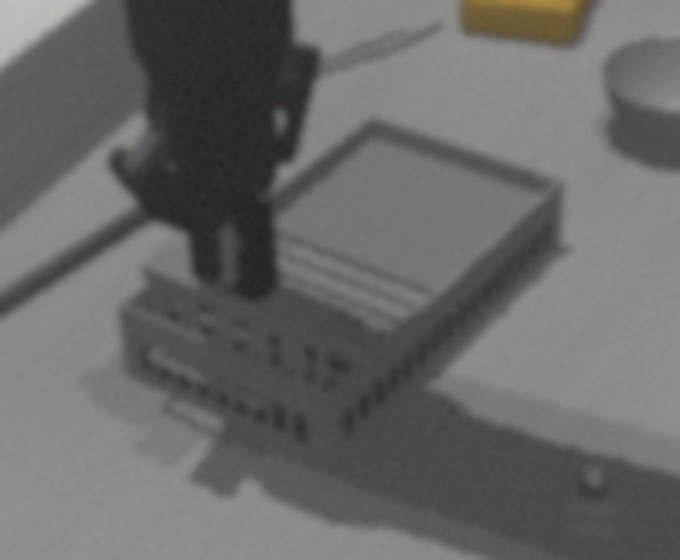

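Run:
```python
from h import *
p=np.array(bot.read_position())
bot.move_linear([p[0],p[1],p[2]+.06],speed=.12)
P,R=tcp_for(.03,.105,0,.105); bot.move_pose(list(P),R2q(R)); bot.wait(.15)
pq=(bot.read_position(),q2R(bot.read_tool_rot()))
im=bot.camera("wrist"); print(bot.read_clock(),pq[0])
print([(d["confidence"],d["bbox"]) for d in bot.search_frame("wrist","rod1")])
cv2.imwrite("pics/c1.png",cv2.resize(im,(800,600),interpolation=cv2.INTER_CUBIC)[:,:,::-1])
im=bot.camera("side"); c=im[160:300,150:320]; cv2.imwrite("pics/c1s.png",cv2.resize(c,None,fx=4,fy=4,interpolation=cv2.INTER_CUBIC)[:,:,::-1])
```

```text
34.675 [0.67785454 0.01219685 0.16578709]
[(0.92, [232.0, 0.0, 8.3, 138.3]), (0.87, [212.2, 0.7, 11.6, 141.3]), (0.86, [246.4, 2.4, 8.4, 133.4]), (0.85, [264.6, 0.6, 8.7, 135.7]), (0.73, [276.6, 0.0, 12.7, 137.3])]
```

View pics/c1.png

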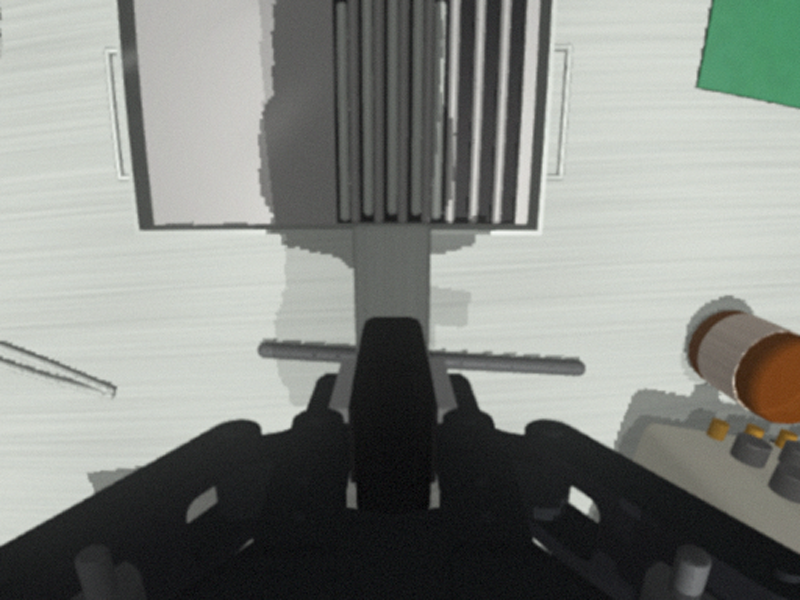

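View pics/c1s.png

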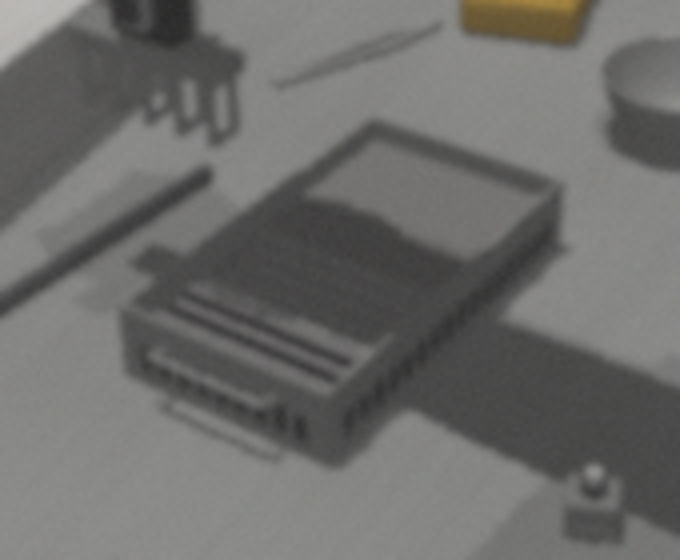

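Run:
```python
from h import *
a=cv2.imread("pics/c1.png"); c=a[0:240,300:560]; c=cv2.convertScaleAbs(c,alpha=1.8,beta=10)
big=cv2.resize(c,(780,600),interpolation=cv2.INTER_CUBIC)
pq=(np.array([0.67785454,0.01219685,0.16578709]),Rdown(A_T))
for i in range(8):
    y=.0025+.014*i
    for z,col in ((.0275,(0,0,255)),):
        P=[np.r_[TC+uy[:2]*y+ux[:2]*x,z] for x in(0.045,.058)]
        q=(w2pix("wrist",P,pq)+.5)/.64-.5; q=(q-[300,0])*[3,2.5]
        cv2.polylines(big,[q.astype(int)],False,col,1)
cv2.imwrite("pics/c1z.png",big)
```

View pics/c1z.png

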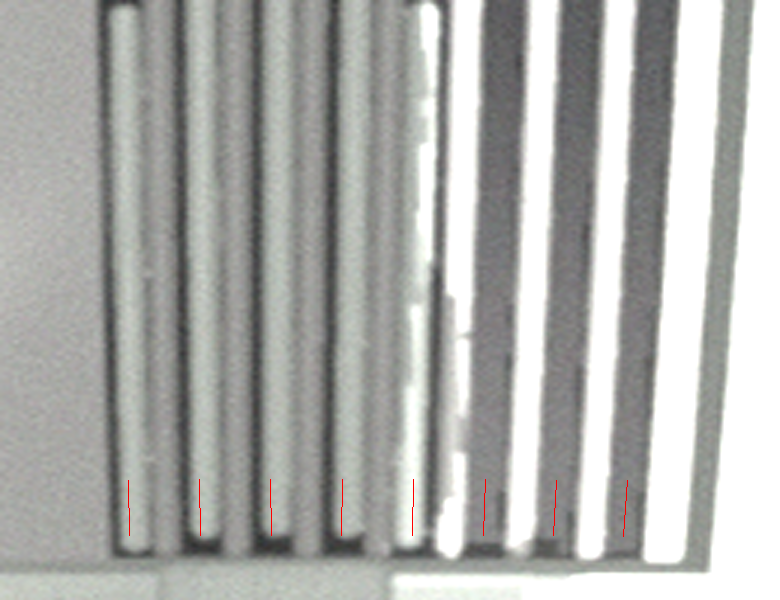

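The contrast-stretched crop shows five rods, each in its own groove (1–5), with bare ribs between them and grooves 6–8 empty. They match the projected groove lines. Now I return the rake, passing over the tray to stay clear of the bottle.

Run:
```python
from h import *
P,R=tcp_for(.05,.105,0,0); bot.move_linear(list(P),speed=.15)
q=R2q(Rdown(np.pi/2-.170)); c=[.499,.279]
bot.move_pose([*c,.16],q); bot.move_linear([*c,.085],speed=.12); bot.wait(.25)
pq=(np.array(bot.read_position()),q2R(bot.read_tool_rot()))
im=bot.camera("wrist"); cv2.imwrite("pics/p1.png",cv2.resize(im,(800,600),interpolation=cv2.INTER_CUBIC)[:,:,::-1])
m,s=fz(10); np.save("b2.npy",m); print(m.round(2),pq[0],bot.read_clock())
import pickle; pickle.dump(pq,open("pq2.pkl","wb"))
```

```text
[-0.01  0.05 -2.18] [0.49956089 0.27924208 0.0858274 ] 37.875
```

View pics/p1.png

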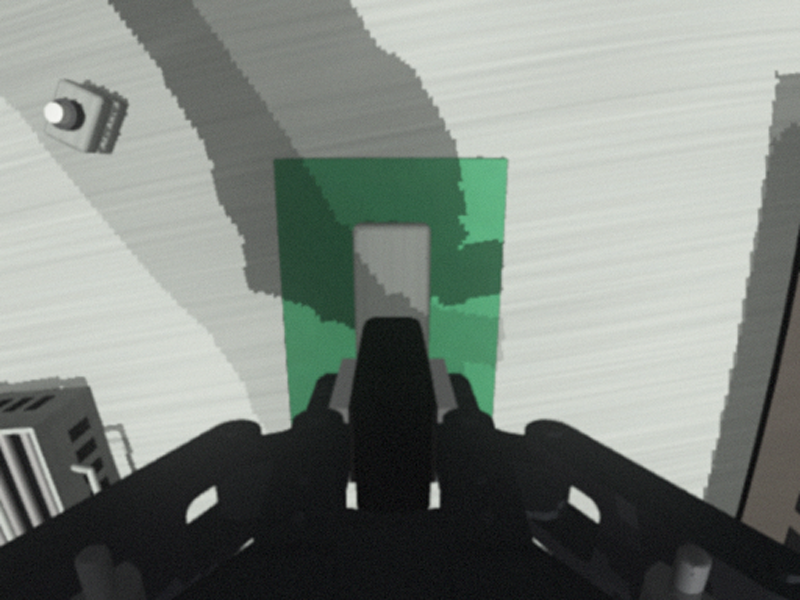

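Run:
```python
from h import *
import pickle
pq=pickle.load(open("pq2.pkl","rb")); f=lambda L:(np.array(L,float)+.5)*.64-.5
M=pix2w("wrist",f([(275,158),(507,158),(291,420),(495,420)]),.003,pq); print(M.round(4))
v=M[1]-M[0]; yaw=np.arctan2(-v[0],v[1]); e=np.array([np.cos(yaw),np.sin(yaw),0]); y=np.array([-e[1],e[0],0])
print(np.linalg.norm(v),yaw, "mid bottom width",np.linalg.norm(M[3]-M[2]))
mc=(M[0]+M[1])/2+.075*e; print("mat c",mc)
B=pix2w("wrist",f([(355,224),(430,224)]),.0858-.0618+.051,pq); print("bar",np.linalg.norm(B[1]-B[0]),"rake c",B.mean(0)+.052*e)
print("offset in mat frame mm",[(1e3*(B.mean(0)+.052*e-mc)@k).round(1) for k in(e,y)])
```

```text
[[0.4153 0.2392 0.003 ]
 [0.4338 0.3456 0.003 ]
 [0.5491 0.2158 0.003 ]
 [0.5679 0.3247 0.003 ]]
0.10799511683449227 -0.17132085136906514 mid bottom width 0.11057401990387024
mat c [0.49845204 0.27962112 0.003     ]
bar 0.024403844721137494 rake c [0.49909432 0.28025088 0.075     ]
offset in mat frame mm [np.float64(0.5), np.float64(0.7)]
```

Rake is within 1 mm of the mat centre. I'll set it down by touch, let go, withdraw and look.

Run:
```python
from h import *
m=np.load("b2.npy"); c=[.499,.279]
r=bot.move_linear([*c,.060],speed=.015,until_force=2.0)
p=bot.read_position(); f,_=fz(8); print(r,p,(f-m).round(2),bot.read_clock())
if r and .062<p[2]<.068 and f[2]-m[2]>1:
    bot.set_gripper(0.55); bot.wait(.2); print(bot.read_gripper_width())
    bot.set_gripper(1.0)
    p=np.array(bot.read_position()); bot.move_linear([p[0],p[1],.17],speed=.1)
    a=np.pi/2-.17; z=Rdown(a)[:2,2]; bot.move_pose([*(np.array([.50,.28])-.068*z),.2],R2q(Rdown(a)))
    bot.wait(.15); pq=(np.array(bot.read_position()),q2R(bot.read_tool_rot()))
    im=bot.camera("wrist"); cv2.imwrite("pics/e1.png",cv2.resize(im,(800,600),interpolation=cv2.INTER_CUBIC)[:,:,::-1])
    im=bot.camera("top"); cv2.imwrite("pics/e1t.png",im[:,:,::-1]); 
    im=bot.camera("side"); cv2.imwrite("pics/e1s.png",im[:,:,::-1])
    import pickle; pickle.dump(pq,open("pq3.pkl","wb")); print(pq[0])
print(bot.read_clock())
```

```text
True [0.49897336 0.2789813  0.0647071 ] [-0.06 -0.19  7.7 ] 39.2333
0.5494427233146174
[0.56550558 0.26838481 0.1988164 ]
42.2
```

View pics/e1.png

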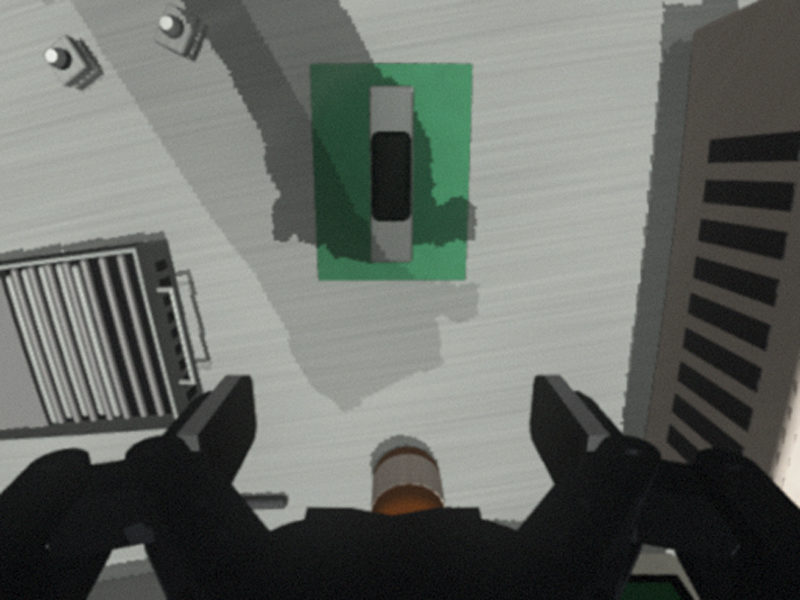

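View pics/e1s.png

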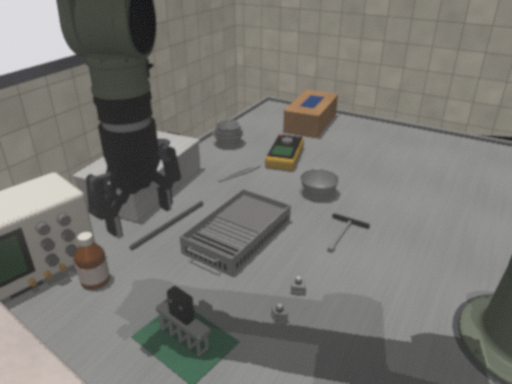

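View pics/e1t.png

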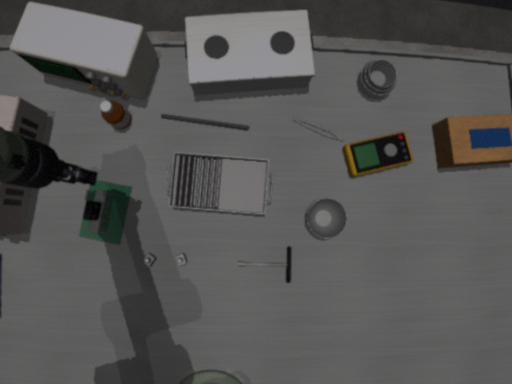

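Run:
```python
from h import *
import pickle
pq=pickle.load(open("pq3.pkl","rb")); f=lambda L:(np.array(L,float)+.5)*.64-.5
M=pix2w("wrist",f([(311,64),(472,64),(466,280),(319,280)]),.003,pq).mean(0)
B=pix2w("wrist",f([(370,86),(413,86),(413,262),(371,262)]),.054,pq).mean(0)
print(M,B,(B-M)*1e3); print(np.round(bot.read_ft_force(),2),bot.read_clock())
bot.close_job()
```

```text
[0.49858898 0.2800487  0.003     ] [0.499043   0.27999917 0.054     ] [ 4.54021892e-01 -4.95304606e-02  5.10000000e+01]
[-0.22  0.26 -0.68] 42.2
the job is handed in; nothing more can be done
```

The job is done and handed in at about 42 s of the 64 s allowed. All five rods lie in grooves of their own, and the rake is back upright in the middle of its mat.

- **Raking:** I gripped the rake across its block, felt for the rack at tray y = -95 mm (about 31 mm high there), and combed to tray y = +97 mm. I corrected height and tilt as it went. The step readings averaged about 4.9 N, ranging from 3.8 to 5.7 N, so it was always in contact and well under 9 N. The readings carry about 0.3–0.5 N of noise.
- **Rods:** the last wrist picture of the tray shows them in grooves 1–5, with grooves 6–8 empty. The later pictures agree.
- **Rake:** it is released and upright, and the picture puts it within 1 mm of the mat centre. Setting it down pressed the mat briefly with about 7.7 N.
- **Everything else:** the other things appear unmoved in the last pictures, and the gripper is clear.
- **Disagreement:** the top and wrist cameras differed by about 3–4 mm on the tray's place. I relied on the wrist camera, and the groove lines projected from it matched the final picture.

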